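# Lock the pressure regulator's setting

## Task

The adjusting screw of the regulator that carries the round dial gauge has just been set: lock it by turning its two-winged jam nut clockwise, seen from above, until it is tight, that is, until the wings lie in line with the regulator's pipe run. Do not let the screw turn along with the nut, and leave the jam nut of the other regulator, the one without a gauge, as it is; let go when done.

Things in the scene. Friction and masses are not known exactly. Their poses are not given: they have to be found in the camera images.
- nut_grip (a point): Centre of the jam nut to tighten: a plain steel bar with two wings, 60 mm long, 16 thick, 22 tall, flat upright sides, atop the brass regulator that has a dial gauge. On the screw's axis at half the nut's height, 83.5 mm above the table; x along the wings, z up; turns with the nut. Under the nut: the bonnet's neck, 24 mm across, top at 72 mm, then the bonnet, 60 mm across, top at 64 mm.
- jam_nut (a joint): Angle of that nut on its screw, rad, growing clockwise seen from above. 1.4 is tight: a hard stop, wings in line with the pipe run (level copper stubs, ends 70 mm either side of the axis, square to the gauge's stem; gauge 54 mm across, 66 mm from the axis, 48 mm high). Starts between 0.2 and 0.6. Takes about 0.12 N m and stays where it is left. The regulator is bolted down.
- set_screw (a joint): Angle of the steel adjusting screw, rad, growing clockwise seen from above; 0 is the setting to keep. 12 mm thick, it stands up through the nut to 112 mm above the table. A stiff thread holds it: it gives way above about 0.6 N m, if gripped and turned itself, or if the nut is forced on past tight and takes it along.
- plain_nut_end (a point): To be left alone: end of one wing of the like jam nut on the other regulator, which is of the same size but has no gauge. 30 mm from that nut's axis, 83.5 mm above the table; x points outward along the wing, z up.

How it is judged:
By the outcome, as a careful person would: the job done as asked, in the order asked, and still so for the second after the job is handed in, with the robot touching nothing.
It also fails if it takes over 32 s, if anything falls off the work surface, if the arm or the gripper's body presses on something with over 40 N, if the wrist force passes 120 N, or if a joint passes its speed limit or range.

## Robot

A 6-joint arm with a two-finger parallel gripper is mounted at the origin on the work surface. World frame = base frame: x ahead of the robot, y to its left, z up, the work surface at z = 0. Lengths are in mm, angles in rad, forces in N, time in s.
With the tool pointing down it reaches from about 375 to 750 mm from the base axis. Payload 9 kg.
Tool frame: the origin (TCP) lies midway between the tips of the shut fingers; the grasp point (between the pads) lies 19 mm behind it; y points along the fingers, z is the direction in which the jaws open and shut, and the axes are right-handed (so a half turn about y gives the same grasp; the last joint's range is limited). The gripper opens to 85 mm and grips with 20 to 120 N. Pads are 22 mm wide; open, the fingers measure 114 mm over their backs; the gripper's body (76 mm by 85 mm) begins 54 mm behind the grasp point. The pads swing forward as they close: fully open they stand 13 mm farther back than shut.
Start: joints at [-1.484, 0.104, 0.097, 1.564, 0, 1.353], TCP at [180.071, -572.373, 231.331] pointing down, gripper open.
Joint ranges: [-2.99, 2.99], [-0.84, 1.86], [-1.1, 1.16], [-1.84, 2.11], [-1.51, 1.56], [-3.14, 3.14]. Speed limits (rad/s): [2.22, 2.22, 2.57, 3.14, 3.14, 3.14].

## Interface

Orientations are given as a unit quaternion [w, x, y, z].
In Python, from station import robot gives the robot as it stands.
- The arm moves only by the tool apply_moves, never from a script. Its argument "targets" is text: rows parted by semicolons, each of 7 numbers parted by spaces: the shift along the tool's x, y, z in cm, then the turn, a rotation vector about the tool's x, y, z in degrees, then the closure in counts, from 0 (fully open) to 255 (shut). In form: dx dy dz rx ry rz jaw; .... A call has 1 to 10 rows; each row shifts and turns the commanded pose from where the row before left it, along the tool's axes as they then stand; what a row does not reach is not made up. A row lasts 1/10 s, in which the tool goes at most 50 mm and 8.59 degrees, less where a joint would pass 70% of its speed; a pose out of reach is approached as far as the arm can. A call with a gripper value outside its range is refused whole. The fingers move at their own pace and stop on an object; "newtons" is the grip in N (left out, the last holds). Time passes only in rows, so rows that do not move let the fingers close. It gives the time, the measured TCP pose, the force and the opening at its end, in the units of the state.
- robot.get_state(): the state, without advancing time (a new reading comes with each control period).
- robot.snapshot(name): name is "scene" or "top"; returns (picture, depth): 420x560x3 uint8, red, green, blue; 420x560 float32, mm along the optical axis (not along the pixel's ray), 0 where there is no reading.
- robot.calibration(name): a dict with "K" (3x3 intrinsics, pixels), "k1" (the pictures are not rectified: a ray, as slopes to the right and down, at radius r is drawn at 1 + k1 r^2 times it, then the intrinsics apply), "view" (4x4, takes a point from world to camera coordinates). Camera axes: x right, y up, looking along -z (the intrinsics and any distortion apply to the point x, -y, -z); pixel columns grow to the right and rows downward; lengths in mm; the calibration is good to about 2 mm. A picture is of the moment at which its call begins. calibration takes no time and is no camera call.
- robot.job_done(): hands the job in, once; it reports no verdict.
The state is a dict: "t": time; "joint_pos": joint angles; "qvel": joint speeds; "tau": joint torques, N m; "tool_pos": TCP position; "ee_rot": TCP orientation; "wrist_force": force on the tool from outside, world axes, zero at the start; "torque": the same for the moment, N m; "finger_gap": finger opening in mm.
Only numpy, scipy, OpenCV 4.12 (cv2) and the standard library are available. Lean on these libraries where they do the work, as an engineer would, in place of code of your own. Each camera call takes 0.05 s, during which the arm holds its last target. There are 200 camera calls.

## Working session

There is one attempt and no reset: what is moved stays moved. The work goes in short steps, Python scripts to look and compute and a tool call to move; the robot and the scene stay as the last step left them, time stands still between calls to the robot, and variables do not carry over. Pictures are saved under pics/ and viewed, about 8 in all and at most 12, crops included, and the job is handed in when it is done.

Besides the shell and the picture viewer there is one more tool, called after "Call:" by a JSON object that holds its "name" and its "arguments". apply_moves: Moves the arm, as the interface text tells. Its arguments: {"type":"object","properties":{"targets":{"type":"string"},"newtons":{"type":"number"}},"required":["targets"]}

```bash
mkdir -p pics
python3 - <<'E'
from station import robot
import cv2,numpy as np
for n in("scene","top"):
    p,d=robot.snapshot(n); cv2.imwrite(f"pics/{n}0.png",p[...,::-1]); np.savez(f"{n}0.npz",p=p,d=d)
    print(n,robot.calibration(n))
s=robot.get_state();print(s)
E
```

```text
scene {'K': array([[523.72421335,   0.        , 279.1140611 ],
       [  0.        , 523.72421335, 207.07737804],
       [  0.        ,   0.        ,   1.        ]]), 'k1': 0.061181116202492614, 'view': array([[ 9.13159975e-02,  9.95764396e-01,  1.07078022e-02,
        -4.60616775e+01],
       [-8.21157110e-01,  6.92120748e-02,  5.66489797e-01,
         3.83268197e+02],
       [ 5.63349261e-01, -6.05223688e-02,  8.23999183e-01,
        -1.33104239e+03],
       [ 0.00000000e+00,  0.00000000e+00,  0.00000000e+00,
         1.00000000e+00]])}
top {'K': array([[402.07936381,   0.        , 286.77368056],
       [  0.        , 402.07936381, 209.89745545],
       [  0.        ,   0.        ,   1.        ]]), 'k1': -0.11167484735844992, 'view': array([[ 1.98981163e-02, -9.99769749e-01, -8.03210701e-03,
         1.11833594e+01],
       [ 9.92973614e-01,  1.88242545e-02,  1.16829145e-01,
        -5.55553624e+02],
       [-1.16651047e-01, -1.03003502e-02,  9.93119548e-01,
        -8.29786144e+02],
       [ 0.00000000e+00,  0.00000000e+00,  0.00000000e+00,
         1.00000000e+00]])}
{'t': 0.1, 'joint_pos': array([-1.48370554e+00,  1.04623213e-01,  9.65293968e-02,  1.56386706e+00,
        2.36964921e-05,  1.35313821e+00]), 'qvel': array([-8.85158591e-04, -1.72156575e-03,  3.18464538e-03,  2.92359585e-05,
        8.45475326e-04,  1.87919884e-03]), 'tau': array([ 8.57889623e-03, -5.58201599e+01,  5.04724395e+01,  1.26611808e-02,
       -2.27770552e-04, -3.76401033e-06]), 'tool_pos': array([ 180.04658535, -572.04646496,  230.59994671]), 'ee_rot': array([ 0.10736375, -0.10729331,  0.69932405, -0.69850343]), 'wrist_force': array([ 0.73609822, -0.05379575, -0.17507329]), 'torque': array([-0.00786953, -0.04626694, -0.00067941]), 'finger_gap': 85.2879077746129}
```

View pics/scene0.png

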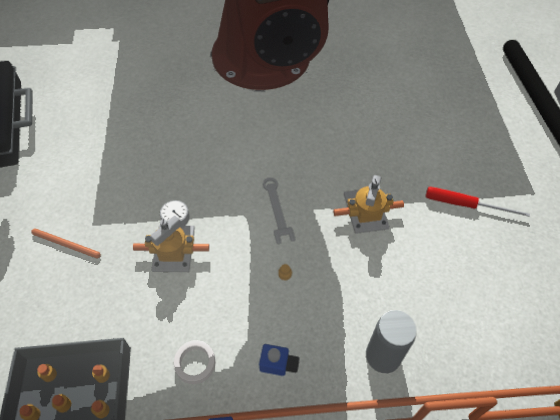

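View pics/top0.png

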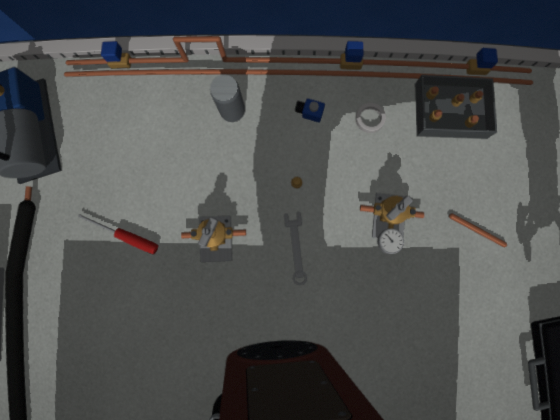

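The gauged regulator is at scene (170,243) and top (396,212), with its gauge on the robot side. The plain one is at top (211,234). Next I'll enlarge the gauged one in both views.

```bash
cat > h.py <<'E'
import numpy as np,cv2
from station import robot
def ray(n,u,v):
    c=robot.calibration(n);K=c["K"]
    d=np.array([(u-K[0,2])/K[0,0],(v-K[1,2])/K[1,1]]);s=d.copy()
    for _ in range(20): s=d/(1+c["k1"]*(s@s))
    V=c["view"];R=V[:3,:3]
    return -R.T@V[:3,3], R.T@np.array([s[0],-s[1],-1.])
def plane(n,u,v,z):
    o,d=ray(n,u,v); return o+d*(z-o[2])/d[2]
def pix(n,P):
    c=robot.calibration(n);V=c["view"];K=c["K"];q=V[:3,:3]@np.array(P,float)+V[:3,3]
    s=np.array([q[0],-q[1]])/-q[2];s=s*(1+c["k1"]*(s@s)); return s@np.diag([K[0,0],K[1,1]])+K[:2,2]
def dep(n,u,v,d):
    o,r=ray(n,u,v); return o+r*d[int(round(v)),int(round(u))]
E
python3 - <<'E'
from h import *
a=np.load("top0.npz");b=np.load("scene0.npz")
A=cv2.resize(a["p"][185:260,355:430],(600,600),interpolation=3)[:,:400*600//400]
B=cv2.resize(b["p"][195:275,130:215],(637,600),interpolation=3)
cv2.imwrite("pics/crop.png",cv2.resize(np.hstack([A,B]),(800,388))[...,::-1])
# heights from depth
for n,f,(u0,u1,v0,v1) in(("top",a,(370,425,190,255)),("scene",b,(130,212,198,275))):
    d=f["d"];P=[];
    for v in range(v0,v1):
        for u in range(u0,u1):
            if d[v,u]>0:
                p=dep(n,u,v,d);P.append([*p,u,v])
    P=np.array(P)
    m=(P[:,2]>86)&(P[:,2]<100);print(n,m.sum(),np.round(P[m].mean(0),1))
    q=P[m][:,:2];w,V=np.linalg.eigh(np.cov(q.T));print(np.sqrt(w),V[:,1],np.degrees(np.arctan2(V[1,1],V[0,1])))
    m=P[:,2]>101;print("screw",m.sum(),np.round(P[m].mean(0),1) if m.any() else "")
    c=f["p"][P[:,4].astype(int),P[:,3].astype(int)].astype(int)
    g=(c.min(1)>175)&(P[:,2]>30);print("gauge",g.sum(),np.round(P[g].mean(0),1))
    cu=(c[:,0]>c[:,2]+50)&(abs(P[:,2]-25)<15)
    q=P[cu];print("cu",cu.sum(),np.round(q[q[:,1].argmin()],1),np.round(q[q[:,1].argmax()],1))
E
```

```text
Traceback (most recent call last):
  File "h.py", line 15, in dep
    o,r=ray(n,u,v); return o+r*d[int(round(v)),int(round(u))]
        ~~~^^^^^^^
  File "h.py", line 4, in ray
    c=robot.calibration(n);K=c["K"]
ValueError: time passes only in moves, steps and waits
```

View pics/crop.png

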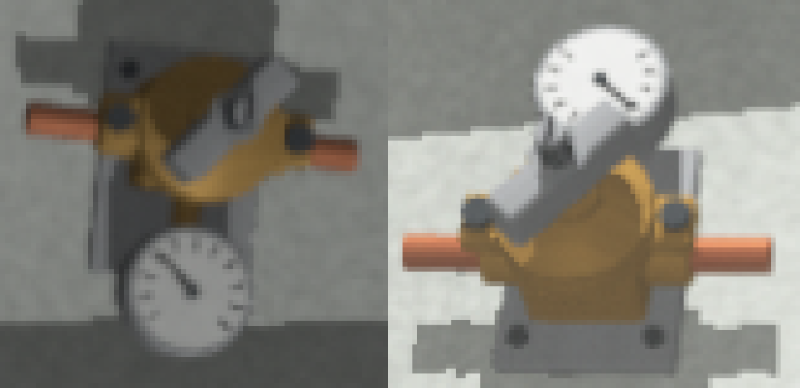

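The crop shows the nut's wings running diagonally, lower-left to upper-right in both views, with copper stubs on both sides. The script failed on repeated calibration calls, so I'll cache the calibration.

```bash
sed -i 's/robot.calibration(n)/cal(n)/; 2a import functools\ncal=functools.lru_cache(None)(lambda n: robot.calibration(n))' h.py
cat > meas.py <<'E'
from h import *
def run(tag,vs=("top","scene")):
  B={"top":(370,425,190,255),"scene":(130,212,198,275)}
  for n in vs:
    f=np.load(f"{n}{tag}.npz");d=f["d"];u0,u1,v0,v1=B[n];pc=f["p"]
    P=np.array([[*dep(n,u,v,d),u,v] for v in range(v0,v1) for u in range(u0,u1) if d[v,u]>0])
    m=(P[:,2]>84)&(P[:,2]<100)
    c=pc[P[:,4].astype(int),P[:,3].astype(int)].astype(int)
    m&=(abs(c[:,0]-c[:,2])<30)
    print(n,m.sum(),np.round(P[m].mean(0),1))
    if m.sum()>5:
        q=P[m][:,:2].astype(np.float32);r=cv2.minAreaRect(q);print("rect",r)
        w,V=np.linalg.eigh(np.cov(q.T));print(np.sqrt(w),"nut yaw",np.degrees(np.arctan(V[1,1]/V[0,1])))
    m=P[:,2]>101;print("screw",m.sum(),np.round(P[m].mean(0),1) if m.any() else "")
    g=(c.min(1)>110)&(P[:,2]>35)&(P[:,2]<60);print("gauge",g.sum(),np.round(P[g].mean(0),1) if g.any() else "")
    cu=(c[:,0]>c[:,2]+40)&(c[:,1]<c[:,0]*.62)&(P[:,2]>12)&(P[:,2]<45)
    q=P[cu]
    if len(q)>6:
        w,V=np.linalg.eigh(np.cov(q[:,:2].T));print("cu",cu.sum(),np.round(q[q[:,1].argmin()],1),np.round(q[q[:,1].argmax()],1),np.degrees(np.arctan(V[1,1]/V[0,1])))
E
python3 -c "import meas;meas.run(0)"
```

```text
top 203 [ 556.8 -202.7   94.7  398.6  207.6]
rect ((557.6048583984375, -204.85226440429688), (20.081592559814453, 57.851287841796875), 43.47125244140625)
[ 5.1836596  17.80742991] nut yaw -46.66642316184687
screw 43 [ 558.2 -204.5  110.8  401.7  205.9]
gauge 385 [ 491.5 -199.7   47.2  391.5  241.2]
cu 8 [ 552.  -269.2   30.9  421.   214. ] [ 562.7 -157.    33.1  370.   208. ] 85.1470579333082
scene 318 [ 561.5 -208.3   92.9  164.9  229.6]
rect ((558.7482299804688, -208.83676147460938), (17.906627655029297, 59.54048156738281), 44.53807830810547)
[ 4.79714393 18.01169443] nut yaw -46.40425096518074
screw 57 [ 560.  -208.3  109.6  163.3  223.7]
gauge 431 [ 491.1 -202.9   46.8  173.   211.1]
```

Run:
```python
from station import robot
import numpy as np
from scipy.spatial.transform import Rotation as R
s=robot.get_state();r=R.from_quat(s["ee_rot"],scalar_first=True).as_matrix();print(np.round(r,3))
z=np.degrees(np.arctan2(r[1,2],r[0,2]));print("zyaw",z,"j6",s["joint_pos"][5],"cw needed",(z-43.5))
print("shift tool cm",r.T@(np.array([559,-206.5,150])-s["tool_pos"])/10)
```

```text
[[-0.954 -0.     0.3  ]
 [-0.3    0.001 -0.954]
 [-0.    -1.    -0.001]]
zyaw -72.53916614093258 j6 1.3531382126637492 cw needed -116.03916614093258
shift tool cm [-47.11534841   8.09952884 -23.49051248]
```

Call:
{"name": "apply_moves", "arguments": {"targets": "-3.4 0 -1.7 0 0 0 0;-3.4 0 -1.7 0 0 0 0;-3.4 0 -1.7 0 0 0 0;-3.4 0 -1.7 0 0 0 0;-3.4 0 -1.7 0 0 0 0;-3.4 0 -1.7 0 0 0 0;-3.4 0 -1.7 0 0 0 0;-3.4 0 -1.7 0 0 0 0;-3.4 0 -1.7 0 0 0 0;-3.4 0 -1.7 0 0 0 0", "newtons": 30}}

```text
t: 1.1
tool_pos: [454.2, -306.8, 231.0]
ee_rot: [0.107, -0.107, 0.699, -0.699]
wrist_force: [0.2, -0.3, 0.1]
finger_gap: 85.4
```

Call:
{"name": "apply_moves", "arguments": {"targets": "-3.2 0 -1.6 0 0 0 0;-3.2 0 -1.6 0 0 0 0;-3.2 0 -1.6 0 0 0 0;-3.2 0 -1.6 0 0 0 0;0 0 0 0 0 0 0;0 0 0 0 -8 0 0;0 0 0 0 -8 0 0;0 0 0 0 -8 0 0;0 0 0 0 -8 0 0;0 0 0 0 -8 0 0"}}

```text
t: 2.1
tool_pos: [555.7, -209.1, 230.9]
ee_rot: [0.341, -0.342, 0.619, -0.619]
wrist_force: [0.1, -0.1, 0.3]
finger_gap: 85.4
```

Call:
{"name": "apply_moves", "arguments": {"targets": "0 0 0 0 -8 0 0;0 0 0 0 -8 0 0;0 0 0 0 -8 0 0;0 0 0 0 -8 0 0;0 0 0 0 -8 0 0;0 0 0 0 -8 0 0;0 0 0 0 -8 0 0;0 0 0 0 -8 0 0;0 0 0 0 -8 0 0;0 0 0 0 -4 0 0"}}

```text
t: 3.1
tool_pos: [555.7, -209.1, 230.9]
ee_rot: [-0.65, 0.65, -0.278, 0.278]
wrist_force: [-0.5, 0.8, -0.5]
finger_gap: 85.4
```

Call:
{"name": "apply_moves", "arguments": {"targets": "0 0 0 0 0 0 0;0 0 0 0 0 0 0"}}

```text
t: 3.3
tool_pos: [556.0, -209.0, 231.1]
ee_rot: [-0.649, 0.649, -0.28, 0.28]
wrist_force: [-0.6, -0.7, 0.6]
finger_gap: 85.1
```

```bash
cat > st.py <<'E'
from h import *
from scipy.spatial.transform import Rotation as R
def st(tx,ty,tz,zy):
    s=robot.get_state();r=R.from_quat(s["ee_rot"],scalar_first=True).as_matrix()
    z=np.degrees(np.arctan2(r[1,2],r[0,2]))
    print("t",s["t"],"pos",np.round(s["tool_pos"],1),"zyaw",round(z,2),"down",np.round(r[:,1],3),"cw",round(z-zy,2),"shift",np.round(r.T@(np.array([tx,ty,tz])-s["tool_pos"])/10,2),"j",np.round(s["joint_pos"],2),"F",np.round(s["wrist_force"],1),"T",np.round(s["torque"],2),"gap",s["finger_gap"])
E
python3 - <<'E'
from st import *
st(559,-206.5,150,43.5)
for n in("scene","top"):
    p,d=robot.snapshot(n);np.savez(f"{n}1.npz",p=p,d=d);cv2.imwrite(f"pics/{n}1.png",p[...,::-1])
E
```

```text
t 3.3 pos [ 556.  -209.   231.1] zyaw 43.31 down [-0.  0. -1.] cw -0.19 shift [0.03 8.11 0.39] j [-0.58  0.09  0.08  1.56 -0.    0.24] F [-0.6 -0.7  0.6] T [-0.03  0.01 -0.03] gap 85.13496265920082
```

Call:
{"name": "apply_moves", "arguments": {"targets": "0 4 0.2 0 0 0 0;0 4 0.2 0 0 0 0;0 2 0 0 0 0 0;0 2 0 0 0 0 0;0 0 0 0 0 0 0"}}

```text
t: 3.9
tool_pos: [557.4, -204.9, 108.1]
ee_rot: [0.65, -0.649, 0.281, -0.278]
wrist_force: [-1.4, 0.5, 0.4]
finger_gap: 85.9
```

Run:
```python
from st import *
st(559,-206.5,76,43.5)
p,d=robot.snapshot("scene");np.savez("scene2.npz",p=p,d=d)
q,_=robot.snapshot("top")
A=cv2.resize(p[130:280,90:240],(400,400),interpolation=3);B=cv2.resize(q[150:250,345:445],(400,400),interpolation=3)
cv2.imwrite("pics/c2.png",np.hstack([A,B])[...,::-1])
```

```text
t 3.9 pos [ 557.4 -204.9  108.1] zyaw 43.4 down [-0.004  0.003 -1.   ] cw -0.1 shift [0.24 3.21 0.01] j [-0.57  0.11 -0.12  1.35 -0.    0.24] F [-1.4  0.5  0.4] T [0.06 0.02 0.05] gap 85.85032158057292
```

View pics/c2.png

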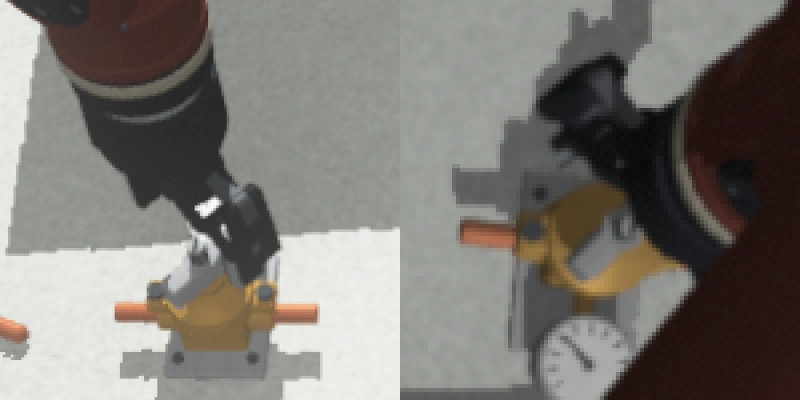

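The nut is visible between the fingers at left crop (195,265) and right crop (610,240). The hand is about 2 mm off along the wings. I'll descend and close at 30 N.

Call:
{"name": "apply_moves", "arguments": {"targets": "0.2 1.1 0 0 0 0 0;0 1.1 0 0 0 0 0;0 1 0 0 0 0 0;0 0 0 0 0 0 0;0 0 0 0 0 0 100;0 0 0 0 0 0 150", "newtons": 30}}

```text
t: 4.6
tool_pos: [560.8, -207.5, 79.7]
ee_rot: [-0.65, 0.65, -0.279, 0.28]
wrist_force: [-0.9, 0.9, -0.0]
finger_gap: 58.9
```

Call:
{"name": "apply_moves", "arguments": {"targets": "0 0 0 0 0 0 170;0 0 0 0 0 0 255;0 0 0 0 0 0 255;0 0 0 0 0 0 255"}}

```text
t: 5.0
tool_pos: [559.0, -209.3, 80.0]
ee_rot: [-0.648, 0.651, -0.28, 0.279]
wrist_force: [-12.2, -8.0, 7.4]
finger_gap: 15.4
```

```bash
python3 -c "
from st import *
st(559,-206.5,76,43.5)"
```

```text
t 5.0 pos [ 559.  -209.3   80. ] zyaw 43.39 down [-0.003 -0.004 -1.   ] cw -0.11 shift [-0.21  0.4   0.19] j [-0.57  0.12 -0.16  1.29 -0.01  0.24] F [-12.2  -8.    7.4] T [-1.42  2.42  0.09] gap 15.382984349633553
```

Call:
{"name": "apply_moves", "arguments": {"targets": "0 0 -0.15 0 0 0 255;0 0 -0.1 0 0 0 255;0 0 0 0 0 0 255"}}

```text
t: 5.3
tool_pos: [558.8, -209.5, 80.0]
ee_rot: [-0.649, 0.65, -0.279, 0.28]
wrist_force: [-3.8, -1.4, 5.8]
finger_gap: 15.0
```

Run:
```python
from st import *
st(559,-206.5,76,43.5)
p,d=robot.snapshot("scene");q,_=robot.snapshot("top")
A=cv2.resize(p[180:280,110:210],(400,400),interpolation=3);B=cv2.resize(q[150:250,345:445],(400,400),interpolation=3)
cv2.imwrite("pics/c3.png",np.hstack([A,B])[...,::-1])
```

```text
t 5.3 pos [ 558.8 -209.5   80. ] zyaw 43.46 down [ 0.    -0.001 -1.   ] cw -0.04 shift [-0.21  0.4   0.22] j [-0.58  0.12 -0.16  1.29 -0.    0.23] F [-3.8 -1.4  5.8] T [-0.03  0.61  0.09] gap 14.955135142427226
```

View pics/c3.png

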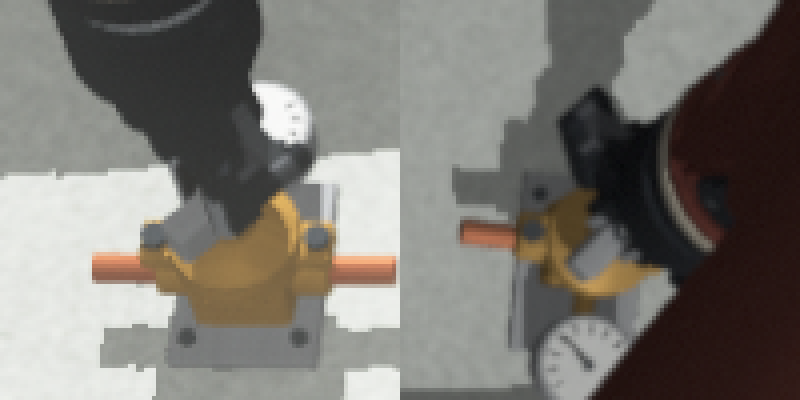

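The fingers hold the nut at left crop (200,225) and the side force is down to about 4 N. I'll turn it slowly clockwise and watch the torque.

Call:
{"name": "apply_moves", "arguments": {"targets": "-0.1 0 0 0 2 0 255;0 0 0 0 4 0 255;0 0 0 0 4 0 255;0 0 0 0 4 0 255;0 0 0 0 4 0 255;0 0 0 0 0 0 255"}}

```text
t: 6.0
tool_pos: [558.3, -209.8, 80.1]
ee_rot: [-0.597, 0.598, -0.378, 0.379]
wrist_force: [-1.4, -5.6, 3.5]
finger_gap: 15.4
```

```bash
python3 -c "
from st import *
st(559,-206.5,76,-4.7)"
```

```text
t 6.0 pos [ 558.3 -209.8   80.1] zyaw 25.28 down [ 0.001 -0.003 -1.   ] cw 29.98 shift [-0.27  0.41  0.2 ] j [-0.58  0.12 -0.16  1.29 -0.    0.55] F [-1.4 -5.6  3.5] T [-1.05  0.49 -0.11] gap 15.353994627951382
```

Call:
{"name": "apply_moves", "arguments": {"targets": "0 0 0 0 4 0 255;0 0 0 0 4 0 255;0 0 0 0 4 0 255;0 0 0 0 4 0 255;0 0 0 0 4 0 255;0 0 0 0 4 0 255;0 0 0 0 0 0 255"}}

```text
t: 6.7
tool_pos: [557.6, -210.0, 80.0]
ee_rot: [-0.504, 0.507, -0.494, 0.495]
wrist_force: [-6.5, -6.5, 6.7]
finger_gap: 15.1
```

Run:
```python
from st import *
st(559,-206.5,76,-4.7)
p,d=robot.snapshot("scene");q,_=robot.snapshot("top")
A=cv2.resize(p[180:280,110:210],(400,400),interpolation=3);B=cv2.resize(q[150:250,345:445],(400,400),interpolation=3)
cv2.imwrite("pics/c4.png",np.hstack([A,B])[...,::-1])
```

```text
t 6.7 pos [ 557.6 -210.    80. ] zyaw 1.26 down [-0.001 -0.003 -1.   ] cw 5.96 shift [-0.35  0.4   0.15] j [-0.58  0.12 -0.16  1.29 -0.    0.97] F [-6.5 -6.5  6.7] T [-1.35  1.25 -0.12] gap 15.054051496707414
```

View pics/c4.png

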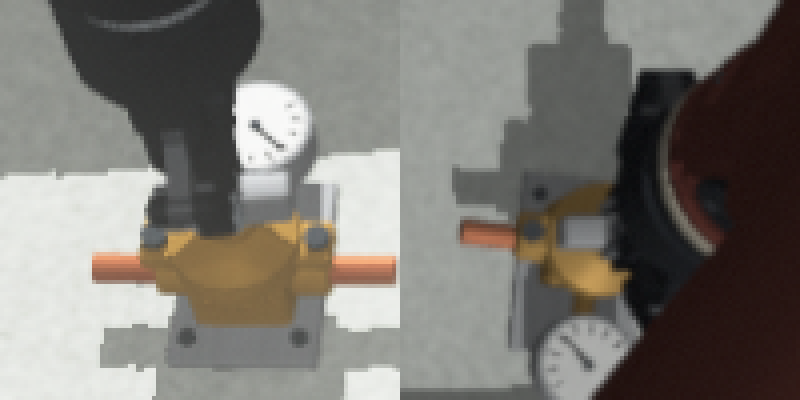

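The nut turns with the hand, and its wings are a few degrees short of the pipe line (right crop: wing at (590,232), stub at (485,233)). I'll take small steps to the stop.

Call:
{"name": "apply_moves", "arguments": {"targets": "0 0 0 0 2 0 255;0 0 0 0 2 0 255;0 0 0 0 0 0 255"}}

```text
t: 7.1
tool_pos: [557.5, -210.0, 80.1]
ee_rot: [-0.487, 0.489, -0.511, 0.512]
wrist_force: [-8.1, -5.6, 6.7]
finger_gap: 15.0
```

```bash
python3 -c "
from st import *
st(559,-206.5,76,-4.7)"
```

```text
t 7.1 pos [ 557.5 -210.    80.1] zyaw -2.67 down [-0.001 -0.003 -1.   ] cw 2.03 shift [-0.36  0.4   0.14] j [-0.58  0.12 -0.16  1.29 -0.    1.04] F [-8.1 -5.6  6.7] T [-1.35  1.44 -0.04] gap 15.023257220260211
```

Call:
{"name": "apply_moves", "arguments": {"targets": "0 0 0 0 1 0 255;0 0 0 0 0 0 255"}}

```text
t: 7.3
tool_pos: [557.4, -210.0, 80.0]
ee_rot: [-0.483, 0.485, -0.515, 0.516]
wrist_force: [-7.6, -5.8, 5.7]
finger_gap: 15.2
```

```bash
python3 -c "
from st import *
st(559,-206.5,76,-4.7)"
```

```text
t 7.3 pos [ 557.4 -210.    80. ] zyaw -3.63 down [-0.001 -0.003 -1.   ] cw 1.07 shift [-0.36  0.4   0.13] j [-0.58  0.12 -0.16  1.29 -0.    1.06] F [-7.6 -5.8  5.7] T [-1.32  1.53  0.08] gap 15.205032177922705
```

Call:
{"name": "apply_moves", "arguments": {"targets": "0 0 0 0 1 0 255;0 0 0 0 0 0 255"}}

```text
t: 7.5
tool_pos: [557.4, -210.0, 80.1]
ee_rot: [-0.478, 0.481, -0.519, 0.52]
wrist_force: [-8.4, -6.4, 6.1]
finger_gap: 15.4
```

```bash
python3 -c "
from st import *
st(559,-206.5,76,-4.7)"
```

```text
t 7.5 pos [ 557.4 -210.    80.1] zyaw -4.63 down [-0.001 -0.003 -1.   ] cw 0.07 shift [-0.36  0.4   0.13] j [-0.58  0.12 -0.16  1.29 -0.    1.07] F [-8.4 -6.4  6.1] T [-1.35  1.56  0.07] gap 15.359458472080238
```

Call:
{"name": "apply_moves", "arguments": {"targets": "0 0 0 0 0.6 0 255;0 0 0 0 0 0 255"}}

```text
t: 7.7
tool_pos: [557.4, -210.0, 80.1]
ee_rot: [-0.476, 0.478, -0.522, 0.523]
wrist_force: [-8.2, -6.1, 6.4]
finger_gap: 15.4
```

```bash
python3 -c "
from st import *
st(559,-206.5,76,-4.7)"
```

```text
t 7.7 pos [ 557.4 -210.    80.1] zyaw -5.22 down [-0.001 -0.003 -1.   ] cw -0.52 shift [-0.37  0.4   0.13] j [-0.58  0.12 -0.16  1.29 -0.    1.08] F [-8.2 -6.1  6.4] T [-1.36  1.53  0.09] gap 15.412134754297579
```

Call:
{"name": "apply_moves", "arguments": {"targets": "0 0 0 0 1 0 255;0 0 0 0 0 0 255"}}

```text
t: 7.9
tool_pos: [557.4, -210.0, 80.1]
ee_rot: [-0.471, 0.473, -0.526, 0.527]
wrist_force: [-7.6, -6.7, 7.0]
finger_gap: 15.1
```

```bash
python3 -c "
from st import *
st(559,-206.5,76,-4.7)"
```

```text
t 7.9 pos [ 557.4 -210.    80.1] zyaw -6.22 down [-0.001 -0.003 -1.   ] cw -1.52 shift [-0.37  0.41  0.12] j [-0.58  0.12 -0.16  1.29 -0.    1.1 ] F [-7.6 -6.7  7. ] T [-1.37  1.54  0.19] gap 15.122671577451205
```

Call:
{"name": "apply_moves", "arguments": {"targets": "0 0 0 0 1 0 255;0 0 0 0 0 0 255"}}

```text
t: 8.1
tool_pos: [557.4, -210.0, 80.1]
ee_rot: [-0.466, 0.469, -0.53, 0.531]
wrist_force: [-8.3, -6.3, 6.2]
finger_gap: 15.0
```

Run:
```python
from st import *
st(559,-206.5,76,-4.7)
q,_=robot.snapshot("top")
cv2.imwrite("pics/c5.png",cv2.resize(q[180:240,350:410],(600,600),interpolation=3)[...,::-1])
```

```text
t 8.1 pos [ 557.4 -210.    80.1] zyaw -7.2 down [-0.002 -0.003 -1.   ] cw -2.5 shift [-0.37  0.4   0.12] j [-0.58  0.12 -0.16  1.29 -0.    1.12] F [-8.3 -6.3  6.2] T [-1.45  1.64  0.46] gap 14.96123072972042
```

View pics/c5.png

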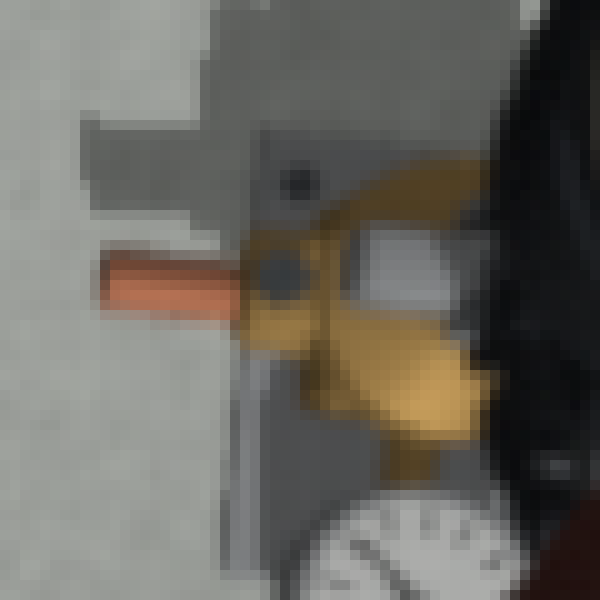

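The torque jumped to 0.46 N m, so the nut is against the stop and in line with the pipe (wing at (410,270), stub at (170,283)). I'll let go and retreat.

Call:
{"name": "apply_moves", "arguments": {"targets": "0 0 0 0 0 0 150;0 0 0 0 0 0 60;0 0 0 0 0 0 60;0 0 0 0 0 0 60;0 -1 0 0 0 0 60;0 -2 0 0 0 0 60;0 -4 0 0 0 0 60;0 -4 0 0 0 0 60;0 -4 0 0 0 0 60;0 0 0 0 0 0 60"}}

```text
t: 9.15
tool_pos: [560.2, -209.6, 236.8]
ee_rot: [-0.469, 0.467, -0.527, 0.533]
wrist_force: [1.0, 0.0, -0.0]
finger_gap: 65.3
```

Call:
{"name": "apply_moves", "arguments": {"targets": "3.5 0 -2 0 0 0 0;3.5 0 -2 0 0 0 0;3.5 0 -2 0 0 0 0;3.5 0 -2 0 0 0 0;3.5 0 -2 0 0 0 0;3.5 0 -2 0 0 0 0;0 0 0 0 0 0 0"}}

```text
t: 9.85
tool_pos: [410.2, -405.2, 229.3]
ee_rot: [-0.466, 0.467, -0.531, 0.531]
wrist_force: [0.1, -0.1, -0.5]
finger_gap: 85.6
```

Run:
```python
from st import *
st(559,-206.5,76,-4.7)
for n in("scene","top"):
    p,d=robot.snapshot(n);np.savez(f"{n}3.npz",p=p,d=d)
    if n=="scene":A=p
    else:B=p
cv2.imwrite("pics/c6.png",np.hstack([cv2.resize(A[180:280,110:210],(400,400),interpolation=3),cv2.resize(B[180:255,355:430],(400,400),interpolation=3)])[...,::-1])
import meas;meas.run(3)
```

```text
t 9.85 pos [ 410.2 -405.2  229.3] zyaw -7.39 down [-0.001 -0.001 -1.   ] cw -2.69 shift [-21.64  15.3   12.21] j [-1.01  0.03  0.02  1.56 -0.    0.69] F [ 0.1 -0.1 -0.5] T [ 0.05 -0.02 -0.03] gap 85.63135298176155
top 217 [ 557.9 -204.1   94.5  399.3  207.1]
rect ((558.8056640625, -205.56651306152344), (58.210845947265625, 18.567811965942383), 87.73509216308594)
[ 5.16595002 18.50573249] nut yaw 83.5846550374145
screw 43 [ 558.3 -204.5  110.8  401.7  205.9]
gauge 375 [ 491.4 -199.4   47.3  391.4  241.2]
scene 321 [ 561.3 -208.4   92.9  164.8  229.5]
rect ((558.8347778320312, -208.65765380859375), (59.16530990600586, 18.74888038635254), 84.47161102294922)
[ 4.76287124 17.91392109] nut yaw 83.73186365337695
screw 56 [ 559.7 -208.4  109.5  163.2  223.6]
gauge 509 [ 494.2 -202.3   46.6  173.3  212.4]
```

View pics/c6.png

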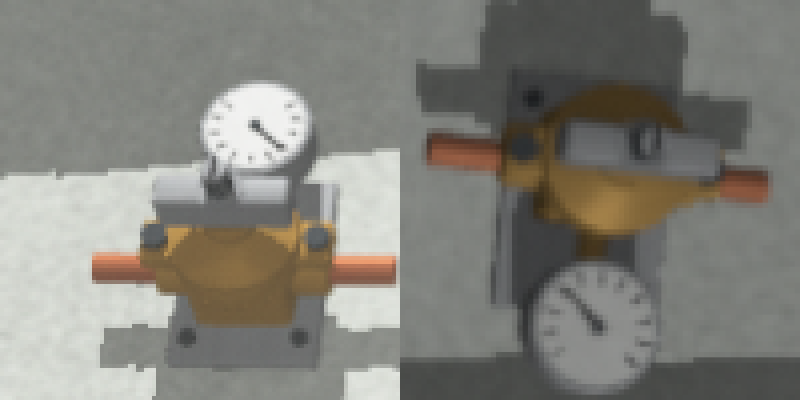

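Run:
```python
from h import *
for n,(u0,u1,v0,v1) in(("top",(350,430,195,230)),("scene",(128,215,235,260))):
    for t in (0,3):
        f=np.load(f"{n}{t}.npz");p=f["p"].astype(int)
        m=np.zeros(p.shape[:2],bool);m[v0:v1,u0:u1]=1
        h=cv2.cvtColor(f["p"],cv2.COLOR_RGB2HSV)
        m&=(h[...,0]<9)&(h[...,1]>100)
        v,u=np.nonzero(m);mid=(u.min()+u.max())/2;C=[]
        for s in(u<mid,u>mid):
            C.append(plane(n,u[s].mean(),v[s].mean(),30))
        d=C[0]-C[1];print(n,t,m.sum(),np.round(C,1).tolist(),np.degrees(np.arctan(d[1]/d[0])))
        # nut top-face: bright grey in depth band
        d=f["d"];Q=np.array([dep(n,a,b,d) for b in range(195,275) for a in (range(370,425) if n=="top" else range(130,212)) if d[b,a]>0 and abs(h[b,a,1])<60])
        q=Q[(abs(Q[:,2]-94.5)<1.5)][:,:2];q=q.astype(np.float32);l=cv2.fitLine(q,cv2.DIST_HUBER,0,.01,.01).ravel();print(" nut top",len(q),np.degrees(np.arctan(l[1]/l[0])),l[2:])
```

```text
Traceback (most recent call last):
ValueError: zero-size array to reduction operation minimum which has no identity
```

Run:
```python
from h import *
for n,(u0,u1,v0,v1),ends in(("top",(350,430,195,230),(372,420)),("scene",(128,215,235,260),(146,196))):
    for t in (0,3):
        f=np.load(f"{n}{t}.npz");p=f["p"].astype(float)
        h=cv2.cvtColor(f["p"],cv2.COLOR_RGB2HSV)
        m=np.zeros(p.shape[:2],bool);m[v0:v1,u0:u1]=1
        m&=(p[...,0]>1.4*p[...,2])&((p[...,1]-p[...,2])<.35*(p[...,0]-p[...,2]))
        v,u=np.nonzero(m);C=[]
        for s in(u<ends[0],u>ends[1]):
            C.append(plane(n,u[s].mean(),v[s].mean(),30) if s.any() else np.zeros(3))
        d=C[0]-C[1];print(n,t,m.sum(),np.round(C,1).tolist(),np.degrees(np.arctan(d[1]/d[0])))
        d=f["d"];Q=np.array([dep(n,a,b,d) for b in range(195,275) for a in (range(370,425) if n=="top" else range(130,212)) if d[b,a]>0 and h[b,a,1]<60])
        q=Q[(abs(Q[:,2]-94.5)<2)][:,:2].astype(np.float32);l=cv2.fitLine(q,cv2.DIST_HUBER,0,.01,.01).ravel();print(" nut top",len(q),np.degrees(np.arctan(l[1]/l[0])),l[2:])
```

```text
top 0 121 [[562.6, -148.0, 30.0], [550.4, -271.5, 30.0]] 84.34648304356661
 nut top 133 -47.259296 [ 556.5163  -202.69604]
top 3 125 [[562.6, -148.1, 30.0], [550.7, -271.6, 30.0]] 84.50445864915358
 nut top 146 85.425415 [ 557.8391  -205.90501]
scene 0 169 [[554.3, -266.9, 30.0], [567.0, -149.3, 30.0]] 83.85663542537041
 nut top 182 -46.455334 [ 558.4152  -207.58177]
scene 3 165 [[554.3, -266.9, 30.0], [567.3, -149.2, 30.0]] 83.72821737712162
 nut top 177 82.2327 [ 559.87134 -208.60963]
```

```bash
python3 -c "
from station import robot
print(robot.job_done())"
```

```text
the job is handed in; nothing more can be done
None
```

I tightened the gauged regulator's jam nut to its stop, let go, and handed the job in at about 10 s of the 32 s limit.

- **Turn:** I gripped the nut at 30 N above the neck and turned it clockwise by about 50° in small steps. The wrist torque rose sharply over the last two degrees, from about 0.1 to 0.46 N m. I stopped there, below the 0.6 N m at which the screw gives way.
- **Alignment:** with the hand clear, the wings measured about 83.7° and the pipe run about 84.1°. Single nut readings spread from 82.2° to 85.4°, so they agree within the measuring error.
- **Screw:** I did not measure its angle. The only sign that it stayed put is that the torque kept rising and did not level off as it would if the thread had slipped. My torque readings had an offset of about 0.1 N m, so the true peak could have been nearer 0.6 than the 0.46 shown.
- **Grip height:** the hand settled about 4 mm higher than planned. The grip held through the whole turn.
- **Other regulator:** the hand never went near it. I did not measure its nut again afterwards.

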